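# Rock the stuck round-headed block out of the block heater

### The job

The aluminium block with the round head is stuck in its well of the block heater. Grip it by its upright tab and, with it still down in the well, lean it to one side and then to the other along the heater's long direction, each time until you feel it stop, so that both jaws biting over its shoulders are pushed back; then lift it straight out and finish holding it upright and still, just clear above its well, touching nothing but the gripper. Do not prise the jaws with the fingers, and leave the square-headed block and everything else where they are.

Things in the scene. Friction and masses are not known exactly. Their poses are not given: they have to be found in the camera images.
- heater: White block heater fixed to the bench: 180 mm in x, 300 mm in y (its long direction), deck 82 mm high. Origin: centre of its underside; z up; control strip on its -x face. Two wells, 45 mm either side of the centre along y, open in the deck 39 (x) by 48 mm (y). A block stands in a groove of the well floor and rocks about it in the heater's y-z plane only; in x it has 1.5 mm play per side.
- well0 (a point): Centre of the floor of the well at the heater's +y end, 20 mm above the bench. The floor's groove along x is 13 mm wide (y), 7 mm deep.
- well1 (a point): Centre of the floor of the well at the heater's -y end; otherwise as well0.
- round_block: Stuck aluminium block with the ROUND head (46 mm disc, small dark bores), in either well, 150-310 g, 114 mm tall. Origin: centre of its underside, on the well floor at the start; axes as the heater's. Upward: keel 10 mm wide (y); body 36 (x) x 32 mm (y), shoulders at 42 mm; neck 24 mm wide (y); head from 66 to 80 mm (4 mm over the deck); grip tab to 114 mm, 12 mm thick (x), 24 wide (y).
- round_tab (a point): Point to pinch on the round block's grip tab, on its axis, 103 mm above its underside (11 mm below the tab's top, 23 mm above the head). Pinch from above across the 12 mm thickness, fingers on the tab's +x and -x faces; the tab can turn a little between the pads while rocking.
- square_block: The neighbour in the other well: the same block but with a rectangular head 42 x 44 mm with square dark cells. Leave it alone. Origin: centre of its underside.
- jaw0_left (a joint): Jaw on well0's +y side, m. Starts 0 to 0.001 (3 mm over the shoulder, 4 mm above it); 0.006 is back at its stop. Stiff: yields at about 10 N (5 N at the tab) and stays put. Leaning the block to +y pushes it; at the stop the block leans about 0.11 to 0.18 rad, tab 11 to 18 mm aside, and stops hard. Both jaws over 0.0035: block comes out.
- jaw0_right (a joint): Jaw of well0 on its -y side, as jaw0_left; pushed back when the block leans to -y
- jaw1_left (a joint): Jaw of well1 on its +y side, as jaw0_left; pushed back when the block leans to +y
- jaw1_right (a joint): Jaw of well1 on its -y side, as jaw0_left; pushed back when the block leans to -y
- vial: bystander: small capped vial, 20 mm across, 36 mm tall, standing on the heater's deck near its +y end; origin at its underside
- jar: bystander: specimen jar 60 mm across, 85 mm tall; origin at its underside
- beaker: bystander: clear cup 70 mm across, 90 mm tall; origin at its underside
- slide_box: bystander: blue slide box 90 x 110 x 35 mm; origin at its underside
- timer: bystander: flat white timer 60 x 60 x 22 mm; origin at its underside
Mind the look-alikes: they are no part of the job. What is shaped like the round_block but blue or green is not meant.

How it is judged:
By the outcome, as a careful person would: the job done as asked, in the order asked, and still so for the second after the job is handed in, while the arm keeps its last pose, push and grip.
It also fails if it takes over 48 s, if anything falls off the work surface, if the arm or the gripper's body presses on something with over 40 N, if the wrist force passes 120 N, or if a joint passes its speed limit or range.

### The arm

A 6-joint arm with a two-finger parallel gripper is mounted at the origin on the work surface. World frame = base frame: x ahead of the robot, y to its left, z up, the work surface at z = 0. Lengths are in mm, angles in rad, forces in N, time in s.
With the tool pointing down it reaches from about 425 to 1125 mm from the base axis. Payload 14.9 kg.
Tool frame: the origin (TCP) lies at the very end of the fingers, on their centre line; the grasp point (between the pads) lies 19 mm behind it; z points along the fingers, y is the line along which they close (so a half turn about z gives the same grasp; the last joint's range is limited). The gripper opens to 91 mm and grips with 3 to 60 N. Pads are 32 mm wide; open, the fingers measure 118 mm over their backs; the gripper's body (76 mm by 178 mm) begins 60 mm behind the grasp point.
Start: joints at [-1.292, 0.379, 1.734, -0, 1.028, -0.033], TCP at [214.736, -666.263, 213.932] pointing down, gripper open.
Joint ranges: [-2.77, 2.77], [-0.74, 2.19], [0, 2.66], [-1.06, 4.2], [0.31, 2.87], [-3.08, 3.08]. Speed limits (rad/s): [1.89, 1.89, 2.39, 3.14, 3.14, 3.14].

### API

Orientations are given as a unit quaternion [x, y, z, w].
In Python, from station import ctrl gives the robot as it stands.
- The arm moves only by the tool servo_tool, never from a script. Its argument "targets" is text: rows parted by semicolons, each of 7 numbers parted by spaces: the shift along the world's x, y, z scaled (see below), then the turn, a rotation vector about the world's x, y, z scaled (see below), then the opening, from 0 (shut) to 1 (fully open). In form: x y z wx wy wz grip; .... A call has 1 to 5 rows; each row shifts and turns the commanded pose from where the row before left it; what a row does not reach is not made up. The controller multiplies each number of a shift by 0.1 m and each number of a turn by 360 degrees. A row lasts 1/12 s, in which the tool goes at most 41.7 mm and 7.16 degrees, less where a joint would pass 70% of its speed; a pose out of reach is approached as far as the arm can. A call with a number of a shift or a turn outside -1 to 1 is refused whole. A call with a gripper value outside its range is refused whole. The fingers move at their own pace and stop on an object; the grip force is fixed at half the most. Time passes only in rows, so rows that do not move let the fingers close. It gives the time, the measured TCP pose, the force, the opening and the grip force at its end, in the units of the state.
- ctrl.observe(): the state, without advancing time (a new reading comes with each control period).
- ctrl.camera(name): name is "scene" or "top" or "wrist"; returns the picture (384x512x3 uint8, red, green, blue); there is no depth.
- ctrl.camera_params(name): a dict with "fx", "fy", "cx", "cy" (pixels), "k1" (the pictures are not rectified: a ray, as slopes to the right and down, at radius r is drawn at 1 + k1 r^2 times it, then the intrinsics apply), "position" and "attitude" of the camera in the world; the wrist camera has in their place "T_tool_cam" (4x4, takes a point from camera to tool coordinates, whose origin is the TCP and whose axes are the flange's). Camera axes: x right, y up, looking along -z (the intrinsics and any distortion apply to the point x, -y, -z); pixel columns grow to the right and rows downward; lengths in mm; the calibration is good to about 2 mm. A picture is of the moment at which its call begins: read the wrist's pose just before it. camera_params takes no time and is no camera call.
- ctrl.close_job(): hands the job in; it is judged then, once.
Trained networks look in the newest picture that a camera, given by its name, has taken for a name from the list of things; names that differ only in an ending like _2 or _b are one class to them, and where a whole thing is asked for, a point or a joint stands for the part that bears it (a point fixed in the world has none). Each returns a list of dicts, best first, with "conf" (0 to 1); they miss things now and then, are a little off and sometimes report something else, mostly with a low value. They report only what shows in the picture. A call takes as long as a camera call. They do not tell look-alikes from the thing itself.
- ctrl.boxes_of(name, camera): "box" ([left, top, right, bottom] in pixels, round what is visible of it).
The state is a dict: "time_s": time; "q": joint angles; "joint_velocities": joint speeds; "joint_torque": joint torques, N m; "tool_pos": TCP position; "ee_rot": TCP orientation; "wrist_force": force on the tool from outside, world axes, zero at the start; "torque": the same for the moment, N m; "width": finger opening in mm; "gripper_force": force on a finger pad.
Only numpy, scipy, OpenCV 4.12 (cv2) and the standard library are available. Lean on these libraries where they do the work, as an engineer would, in place of code of your own. Each camera call takes 0.05 s, during which the arm holds its last target. There are 200 camera calls.

## Working session

There is one attempt and no reset: what is moved stays moved. The work goes in short steps, Python scripts to look and compute and a tool call to move; the robot and the scene stay as the last step left them, time stands still between calls to the robot, and variables do not carry over. Pictures are saved under pics/ and viewed, at most 10 in all, crops included, and the job is handed in when it is done.

Besides the shell and the picture viewer there is one more tool, called after "Call:" in YAML: its name, and indented under it one key for each argument. servo_tool: Moves the arm, as the interface text tells. Its arguments: {"type":"object","properties":{"targets":{"type":"string"}},"required":["targets"]}

```bash
mkdir -p pics
cat > h.py <<'E'
import numpy as np,cv2
from scipy.spatial.transform import Rotation as R
from station import ctrl
def snap(n,f):
    im=ctrl.camera(n); cv2.imwrite('pics/'+f,im[:,:,::-1]); return im
E
python3 - <<'E'
from h import *
for c in ['scene','top']:
    snap(c,c+'1.png')
    p=ctrl.camera_params(c); print(p)
    for n in ['heater','round_block','round_tab','square_block','vial']:
        print(n,[(np.round(b['box']),round(b['conf'],2)) for b in ctrl.boxes_of(n,c)[:3]])
print(ctrl.camera_params('wrist'));print(ctrl.observe())
E
```

```text
{'fx': 351.7697481406218, 'fy': 351.7697481406218, 'cx': 259.37092372100045, 'cy': 194.49942701876898, 'k1': -0.0018220667626611836, 'position': array([1222.50974292,  656.95916015,  853.11945036]), 'attitude': array([0.16355488, 0.40499574, 0.83243699, 0.340994  ])}
heater [(array([230., 178., 332., 258.]), 0.6)]
round_block [(array([218., 174., 235., 202.]), 0.8), (array([260., 188., 275., 206.]), 0.65), (array([297., 172., 309., 197.]), 0.64)]
round_tab [(array([219., 217., 234., 247.]), 0.8), (array([293., 173., 307., 196.]), 0.73), (array([221., 178., 233., 205.]), 0.7)]
square_block [(array([281., 198., 300., 218.]), 0.63)]
vial [(array([264., 192., 274., 204.]), 0.26)]
{'fx': 359.04235217177836, 'fy': 359.04235217177836, 'cx': 257.22684833271194, 'cy': 190.08651902608187, 'k1': 0.026290329569752705, 'position': array([ 336.72737923,  -15.63937599, 1085.00438231]), 'attitude': array([ 0.07863023, -0.07547252, -0.67195865,  0.73252492])}
heater [(array([187., 166., 296., 234.]), 0.97), (array([217., 191., 230., 207.]), 0.53)]
round_block [(array([251., 184., 263., 204.]), 0.78),
[... 855 characters left out ...]
_s': 0.6, 'q': array([-1.29229298e+00,  3.78899280e-01,  1.73417415e+00,  7.18008476e-06,
        1.02847196e+00, -3.32917690e-02]), 'joint_velocities': array([-0.0021596 , -0.00061527,  0.00176524, -0.00214432,  0.00014857,
       -0.00056603]), 'joint_torque': array([ 2.60574598e-03, -7.63378286e+01, -4.34593964e+01,  6.49522687e-02,
        3.91670724e-02, -3.40585314e-05]), 'tool_pos': array([ 214.74902507, -666.28353699,  213.9450821 ]), 'ee_rot': array([9.87872855e-01, 1.55265006e-01, 5.94179938e-06, 2.30765902e-05]), 'wrist_force': array([-0.3473677 , -0.09635442,  0.15362337]), 'torque': array([-0.00586523, -0.04083683, -0.02156029]), 'gripper_force': 0.0, 'width': 91.20665176354626}
```

```bash
python3 -c "
import cv2,numpy as np
a=cv2.imread('pics/scene1.png');b=cv2.imread('pics/top1.png')
cv2.imwrite('pics/both.png',cv2.resize(np.vstack([a,b]),(450,600)) if 0 else np.hstack([cv2.resize(a,(400,300)),cv2.resize(b,(400,300))]))"
```

```text
(no output)
```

View pics/top1.png

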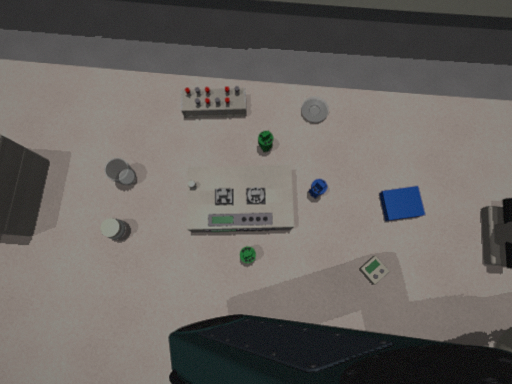

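View pics/scene1.png

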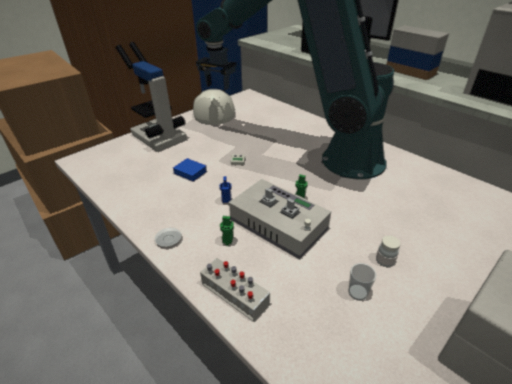

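The top view shows the heater at about (242,199). One head is at (224,196) and looks square; the other, at (256,196), looks round. The vial is at (194,185), and the blue and green look-alikes stand off the heater. Next I locate these roughly.

```bash
cat >> h.py <<'E'
def campose(n):
    p=ctrl.camera_params(n)
    if n=='wrist':
        o=ctrl.observe(); T=np.eye(4); T[:3,:3]=R.from_quat(o['ee_rot']).as_matrix(); T[:3,3]=o['tool_pos']
        T=T@p['T_tool_cam']; return p,T[:3,:3],T[:3,3]
    return p,R.from_quat(p['attitude']).as_matrix(),np.array(p['position'])
def back(n,u,v,z,P=None):
    p,A,t=P or campose(n)
    d=np.array([(u-p['cx'])/p['fx'],(v-p['cy'])/p['fy']]); s=d.copy()
    for _ in range(20): s=d/(1+p['k1']*(s@s))
    r=A@np.array([s[0],-s[1],-1]); return t+r*(z-t[2])/r[2]
def proj(n,X,P=None):
    p,A,t=P or campose(n)
    c=A.T@(np.array(X,float)-t); s=np.array([c[0],-c[1]])/-c[2]; s=s*(1+p['k1']*(s@s))
    return np.array([p['cx']+p['fx']*s[0],p['cy']+p['fy']*s[1]])
E
python3 - <<'E'
from h import *
for u,v,z in [(224,197,110),(256,196,110),(194,185,118),(189,230,82),(293,229,82),(318,187,60),(265,140,60),(247,255,60)]: print(u,v,back('top',u,v,z).round())
for u,v,z in [(268,200,110),(290,211,110)]: print('scene',back('scene',u,v,z).round())
im=cv2.imread('pics/top1.png')[155:245,175:310]
cv2.imwrite('pics/c.png',cv2.resize(im,None,fx=5.5,fy=5.5,interpolation=cv2.INTER_CUBIC))
E
```

```text
224 197 [525.  88. 110.]
256 196 [536.   0. 110.]
194 185 [550. 173. 118.]
189 230 [429. 178.  82.]
293 229 [ 457. -111.   82.]
318 187 [ 588. -178.   60.]
265 140 [720. -11.  60.]
247 255 [375.  11.  60.]
scene [564.  22. 110.]
scene [554. 112. 110.]
```

View pics/c.png

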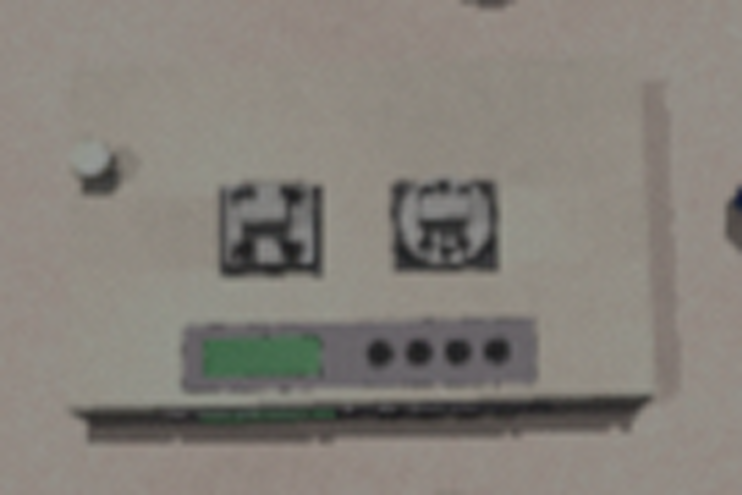

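The round head is the right-hand one, so it sits in well1 at the −y end, near (536,0). The heater's yaw is about +5.5°. I'll move above it, turning the tool about 78° on the way.

Call:
servo_tool:
  targets: "0.16 0.333 0.1 0 0 0.0108 1;0.16 0.333 0.1 0 0 0.0108 1;0.16 0.333 0.1 0 0 0.0108 1;0.16 0.333 0.1 0 0 0.0108 1;0.16 0.333 0.1 0 0 0.0108 1"

```text
time_s: 1.02
tool_pos: [295.1, -498.2, 264.3]
ee_rot: [0.947, 0.321, 0.0, 0.0]
wrist_force: [1.1, -0.5, -0.1]
width: 91.3
gripper_force: 0.0
```

Call:
servo_tool:
  targets: "0.16 0.333 0.05 0 0 0.0108 1;0.16 0.333 0.05 0 0 0.0108 1;0.16 0.333 0 0 0 0.0108 1;0.16 0.333 0 0 0 0.0108 1;0.16 0.333 0 0 0 0.0108 1"

```text
time_s: 1.43
tool_pos: [375.1, -331.7, 274.2]
ee_rot: [0.879, 0.477, 0.0, 0.0]
wrist_force: [0.9, -0.6, 0.1]
width: 90.8
gripper_force: 0.0
```

Call:
servo_tool:
  targets: "0.16 0.333 0 0 0 0.0108 1;0.16 0.333 0 0 0 0.0108 1;0.16 0.333 0 0 0 0.0108 1;0.16 0.333 0 0 0 0.0108 1;0.16 0.333 0 0 0 0.0108 1"

```text
time_s: 1.85
tool_pos: [455.2, -165.1, 274.3]
ee_rot: [0.786, 0.618, 0.0, 0.0]
wrist_force: [-0.4, -1.5, 1.1]
width: 91.2
gripper_force: 0.0
```

Call:
servo_tool:
  targets: "0.16 0.333 0 0 0 0.0108 1;0.16 0.333 0 0 0 0.0108 1;0.16 0.333 0 0 0 0.0108 1;0.16 0.333 0 0 0 0.0108 1;0.16 0.333 0 0 0 0.0108 1"

```text
time_s: 2.27
tool_pos: [535.2, 1.7, 274.2]
ee_rot: [0.67, 0.742, 0.0, 0.0]
wrist_force: [1.4, -1.0, 0.6]
width: 91.1
gripper_force: 0.0
```

Call:
servo_tool:
  targets: "0 0 0 0 0 0 1;0 0 0 0 0 0 1"

```text
time_s: 2.43
tool_pos: [535.1, 1.2, 273.9]
ee_rot: [0.671, 0.742, -0.0, -0.0]
wrist_force: [0.0, 0.1, -0.7]
width: 91.1
gripper_force: 0.0
```

Run:
```python
from h import *
o=ctrl.observe(); print(o['time_s'],o['tool_pos'],R.from_quat(o['ee_rot']).as_matrix().round(3).tolist())
im=snap('wrist','w1.png')
for n in ['round_block','round_tab','square_block']:
    print(n,[(np.round(b['box']),round(b['conf'],2)) for b in ctrl.boxes_of(n,'wrist')[:3]])
cv2.imwrite('pics/w1b.png',cv2.resize(im[:,:,::-1],(800,600),interpolation=cv2.INTER_CUBIC))
```

```text
2.4333 [535.08766075   1.15518054 273.86415789] [[-0.101, 0.995, -0.0], [0.995, 0.101, -0.0], [-0.0, -0.0, -1.0]]
round_block [(array([242., 148., 282., 192.]), 0.89), (array([ 94., 124., 152., 168.]), 0.6), (array([264., 266., 295., 329.]), 0.55)]
round_tab [(array([376., 164., 434., 218.]), 0.91), (array([262., 261., 298., 330.]), 0.9), (array([ 95., 123., 155., 165.]), 0.61)]
square_block [(array([238.,  59., 287., 109.]), 0.95)]
```

View pics/w1b.png

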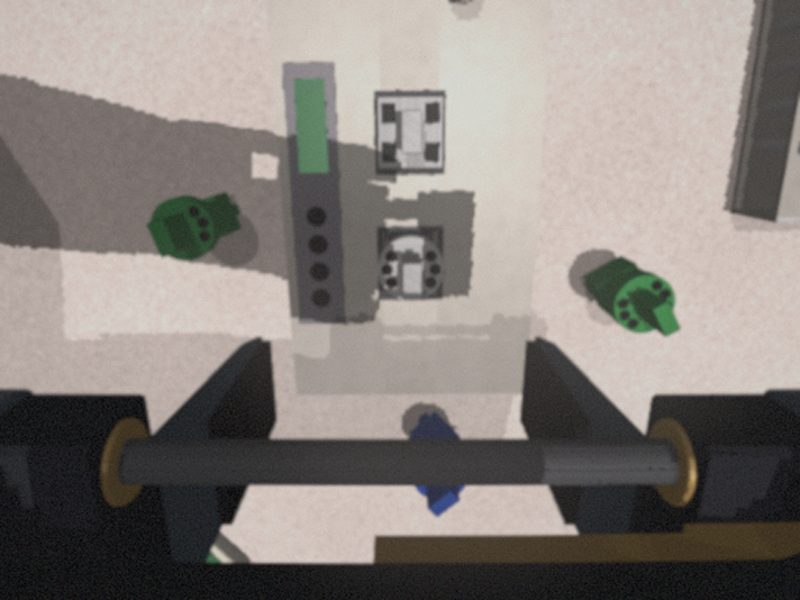

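The wrist view (800×600) shows the round head's well with corners about (378,227)–(444,298), the square well at (375,91)–(445,173), and the tab top near (412,277). Next I back-project these.

Run:
```python
from h import *
k=512/800
f=lambda u,v,z: back('wrist',u*k,v*k,z)
a=f(411,263,82);b=f(410,132,82);print(a,b,b-a,np.linalg.norm(b-a))
for q in [(378,227),(444,227),(378,298),(444,298),(375,91),(445,91),(375,173),(445,173)]: print(f(*q,82).round(1))
print('edges',f(290,320,82),f(283,65,82),'right',f(546,0,82),f(528,393,82))
print('tab',f(412,277,134)); print('tabtop px of a', proj('wrist',[a[0],a[1],134])/k)
im=cv2.imread('pics/w1.png')[50:220,215:310]
cv2.imwrite('pics/w1c.png',cv2.resize(im,None,fx=3.5,fy=3.5,interpolation=cv2.INTER_CUBIC))
```

```text
[5.44144346e+02 5.14656327e-01 8.20000000e+01] [534.16795944  90.53835083  82.        ] [-9.97638695 90.0236945   0.        ] 90.57479708886606
[518.1  24.3  82. ]
[564.8  28.8  82. ]
[522.6 -28.2  82. ]
[571.2 -23.5  82. ]
[508.5 114.1  82. ]
[554.5 118.5  82. ]
[512.9  61.4  82. ]
[560.9  66.   82. ]
edges [458.17279357 -51.77685638  82.        ] [447.31863568 124.40452533  82.        ] right [611.75173476 178.62045884  82.        ] [646.60686344 -94.80522887  82.        ]
tab [543.24080488   3.52050481 134.        ]
tabtop px of a [412.93547147 281.74710022]
```

View pics/w1c.png

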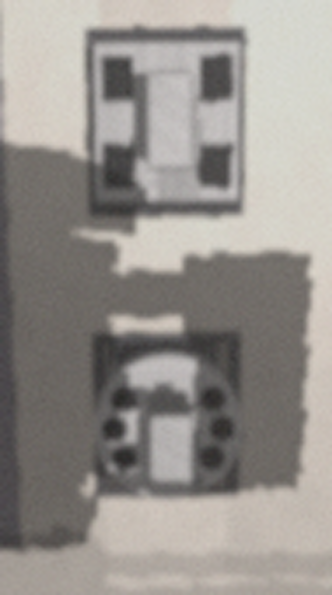

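The spacing is 90.6 mm against an expected 90, and the yaw is about 6.2° with the tool at 5.8°. The tab is at about (543.6, 2). I'll descend to TCP z≈106 and close.

Call:
servo_tool:
  targets: "0.04 0.005 -0.3 0 0 0.001 1;0.045 0 -0.35 0 0 0 1;0 0 -0.35 0 0 0 1;0 0 -0.3 0 0 0 1;0 0 -0.2 0 0 0 1"

```text
time_s: 3.05
tool_pos: [541.7, -0.9, 121.3]
ee_rot: [0.67, 0.742, -0.001, -0.001]
wrist_force: [-0.0, -0.3, -0.2]
width: 91.3
gripper_force: 0.0
```

Call:
servo_tool:
  targets: "0 0 -0.12 0 0 0 1;0 0 -0.06 0 0 0 1;0 0 0 0 0 0 1;0 0 0 0 0 0 1"

```text
time_s: 3.38
tool_pos: [543.8, -0.1, 106.9]
ee_rot: [0.669, 0.743, 0.0, 0.0]
wrist_force: [-0.2, 0.2, 0.5]
width: 91.0
gripper_force: 0.0
```

Run:
```python
from h import *
im=snap('wrist','w2.png')
print(ctrl.observe()['tool_pos'])
```

```text
[ 5.44084825e+02 -1.65418199e-02  1.07214170e+02]
```

View pics/w2.png

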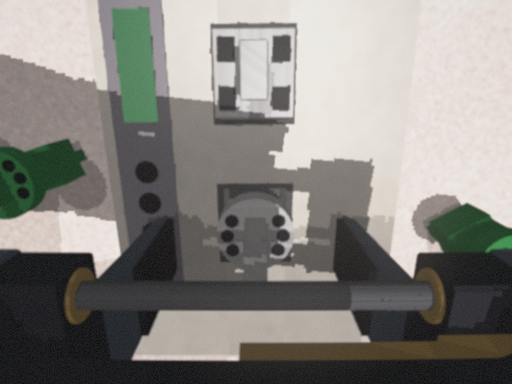

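The tab (column about 256) sits midway between the fingers. I'll close and wait for the grip.

Call:
servo_tool:
  targets: "0 0 0 0 0 0 0.4;0 0 0 0 0 0 0.2;0 0 0 0 0 0 0;0 0 0 0 0 0 0;0 0 0 0 0 0 0"

```text
time_s: 3.85
tool_pos: [543.3, 0.3, 106.2]
ee_rot: [0.669, 0.743, 0.0, 0.0]
wrist_force: [-0.0, -1.2, 1.1]
width: 61.0
gripper_force: 0.0
```

Call:
servo_tool:
  targets: "0 0 0 0 0 0 0;0 0 0 0 0 0 0;0 0 0 0 0 0 0;0 0 0 0 0 0 0;0 0 0 0 0 0 0"

```text
time_s: 4.27
tool_pos: [543.3, 0.2, 105.9]
ee_rot: [0.669, 0.743, -0.0, -0.0]
wrist_force: [-0.9, -0.2, -0.2]
width: 27.6
gripper_force: 0.0
```

Call:
servo_tool:
  targets: "0 0 0 0 0 0 0;0 0 0 0 0 0 0;0 0 0 0 0 0 0;0 0 0 0 0 0 0;0 0 0 0 0 0 0"

```text
time_s: 4.68
tool_pos: [543.2, 0.2, 105.9]
ee_rot: [0.669, 0.743, -0.0, -0.0]
wrist_force: [1.1, -0.1, -1.8]
width: 11.9
gripper_force: 30.0
```

Gripped at 11.9 mm with 30 N. Now I lean toward heater +y, following the arc about the floor.

Call:
servo_tool:
  targets: "-0.002 0.02 0 -0.0037 -0.0004 0 0;-0.002 0.02 -0.001 -0.0037 -0.0004 0 0;-0.002 0.02 -0.001 -0.0037 -0.0004 0 0"

```text
time_s: 4.93
tool_pos: [542.8, 5.6, 106.1]
ee_rot: [0.669, 0.743, -0.024, 0.027]
wrist_force: [-1.8, -11.3, 3.9]
width: 11.7
gripper_force: 30.0
```

Call:
servo_tool:
  targets: "-0.001 0.01 -0.001 -0.0018 -0.0002 0 0;-0.001 0.01 -0.001 -0.0018 -0.0002 0 0;0 0 0 0 0 0 0"

```text
time_s: 5.18
tool_pos: [542.7, 7.7, 106.0]
ee_rot: [0.668, 0.743, -0.032, 0.036]
wrist_force: [0.3, -9.7, 5.2]
width: 11.9
gripper_force: 30.0
```

Call:
servo_tool:
  targets: "-0.001 0.01 -0.001 -0.0018 -0.0002 0 0;-0.001 0.01 -0.001 -0.0018 -0.0002 0 0;0 0 0 0 0 0 0"

```text
time_s: 5.43
tool_pos: [542.5, 9.6, 105.9]
ee_rot: [0.668, 0.742, -0.039, 0.044]
wrist_force: [-1.5, -9.9, 6.6]
width: 11.6
gripper_force: 30.0
```

Call:
servo_tool:
  targets: "-0.001 0.01 -0.001 -0.0018 -0.0002 0 0;0 0 0 0 0 0 0"

```text
time_s: 5.6
tool_pos: [542.4, 10.6, 105.8]
ee_rot: [0.668, 0.742, -0.043, 0.048]
wrist_force: [-1.4, -10.8, 7.7]
width: 12.0
gripper_force: 30.0
```

Call:
servo_tool:
  targets: "-0.001 0.01 -0.001 -0.0018 -0.0002 0 0;0 0 0 0 0 0 0"

```text
time_s: 5.77
tool_pos: [542.3, 11.5, 105.7]
ee_rot: [0.667, 0.741, -0.047, 0.052]
wrist_force: [-0.5, -9.1, 8.1]
width: 12.0
gripper_force: 30.0
```

Call:
servo_tool:
  targets: "-0.001 0.01 0 -0.0018 -0.0002 0 0;0 0 0 0 0 0 0"

```text
time_s: 5.93
tool_pos: [542.2, 12.5, 105.7]
ee_rot: [0.667, 0.741, -0.051, 0.057]
wrist_force: [-0.9, -9.4, 7.5]
width: 11.8
gripper_force: 30.0
```

Call:
servo_tool:
  targets: "-0.001 0.01 0 -0.0018 -0.0002 0 0;0 0 0 0 0 0 0"

```text
time_s: 6.1
tool_pos: [542.1, 13.5, 105.7]
ee_rot: [0.667, 0.741, -0.054, 0.061]
wrist_force: [-0.8, -11.4, 6.9]
width: 12.1
gripper_force: 30.0
```

Call:
servo_tool:
  targets: "-0.001 0.01 0 -0.0018 -0.0002 0 0;0 0 0 0 0 0 0"

```text
time_s: 6.27
tool_pos: [542.1, 14.1, 105.7]
ee_rot: [0.666, 0.741, -0.058, 0.065]
wrist_force: [-0.4, -15.3, 6.5]
width: 12.0
gripper_force: 30.0
```

Force is rising, so this is close to the stop. I'll push a little more to confirm it.

Call:
servo_tool:
  targets: "-0.001 0.01 0 -0.0012 -0.0001 0 0;0 0 0 0 0 0 0"

```text
time_s: 6.43
tool_pos: [542.0, 14.7, 105.8]
ee_rot: [0.666, 0.74, -0.061, 0.068]
wrist_force: [0.0, -21.3, 6.1]
width: 12.1
gripper_force: 30.0
```

Call:
servo_tool:
  targets: "-0.001 0.01 0 -0.0012 -0.0001 0 0;0 0 0 0 0 0 0"

```text
time_s: 6.6
tool_pos: [541.9, 15.2, 105.8]
ee_rot: [0.666, 0.74, -0.064, 0.071]
wrist_force: [1.6, -28.0, 5.4]
width: 11.8
gripper_force: 30.0
```

Call:
servo_tool:
  targets: "-0.001 0.01 0 0 0 0 0;0 0 0 0 0 0 0"

```text
time_s: 6.77
tool_pos: [541.9, 15.5, 105.8]
ee_rot: [0.665, 0.74, -0.064, 0.071]
wrist_force: [3.5, -34.5, 3.9]
width: 11.8
gripper_force: 30.0
```

That is a hard stop to +y: 34 N, tab about 17 mm aside. Now back through upright.

Call:
servo_tool:
  targets: "0.003 -0.03 0 0.003 0.0003 0 0;0.003 -0.03 0.002 0.006 0.0006 0 0;0.003 -0.03 0.002 0.006 0.0006 0 0;0.003 -0.03 0.002 0.006 0.0006 0 0"

```text
time_s: 7.1
tool_pos: [542.9, 5.9, 106.0]
ee_rot: [0.669, 0.743, -0.017, 0.021]
wrist_force: [-0.7, -0.8, -1.5]
width: 11.8
gripper_force: 30.0
```

Call:
servo_tool:
  targets: "0.003 -0.03 0.002 0.006 0.0006 0 0;0.003 -0.03 0 0.0027 0.0003 0 0;0 0 0 0 0 0 0"

```text
time_s: 7.35
tool_pos: [543.2, -0.5, 105.9]
ee_rot: [0.67, 0.743, 0.001, 0.0]
wrist_force: [0.3, 2.0, -1.0]
width: 12.2
gripper_force: 30.0
```

Now lean to −y.

Call:
servo_tool:
  targets: "0.002 -0.02 0 0.0037 0.0004 0 0;0.002 -0.02 0 0.0037 0.0004 0 0;0.002 -0.02 -0.001 0.0037 0.0004 0 0;0 0 0 0 0 0 0"

```text
time_s: 7.68
tool_pos: [543.7, -5.2, 105.9]
ee_rot: [0.669, 0.742, 0.024, -0.027]
wrist_force: [-1.3, 11.0, 3.7]
width: 11.6
gripper_force: 30.0
```

Call:
servo_tool:
  targets: "0.001 -0.01 -0.001 0.0018 0.0002 0 0;0.001 -0.01 -0.001 0.0018 0.0002 0 0;0.001 -0.01 0 0.0018 0.0002 0 0;0 0 0 0 0 0 0"

```text
time_s: 8.02
tool_pos: [544.0, -7.9, 105.8]
ee_rot: [0.669, 0.742, 0.035, -0.039]
wrist_force: [-0.8, 9.4, 4.6]
width: 12.0
gripper_force: 30.0
```

Call:
servo_tool:
  targets: "0.001 -0.01 -0.001 0.0018 0.0002 0 0;0.001 -0.01 0 0.0018 0.0002 0 0;0 0 0 0 0 0 0"

```text
time_s: 8.27
tool_pos: [544.2, -9.8, 105.8]
ee_rot: [0.668, 0.741, 0.043, -0.048]
wrist_force: [-1.1, 9.9, 5.0]
width: 11.9
gripper_force: 30.0
```

Call:
servo_tool:
  targets: "0.001 -0.01 0 0.0018 0.0002 0 0;0 0 0 0 0 0 0"

```text
time_s: 8.43
tool_pos: [544.3, -10.8, 105.8]
ee_rot: [0.668, 0.741, 0.047, -0.052]
wrist_force: [-1.0, 9.6, 5.6]
width: 12.1
gripper_force: 30.0
```

Call:
servo_tool:
  targets: "0.001 -0.01 0 0.0018 0.0002 0 0;0 0 0 0 0 0 0"

```text
time_s: 8.6
tool_pos: [544.4, -11.7, 105.8]
ee_rot: [0.668, 0.741, 0.05, -0.056]
wrist_force: [-1.3, 9.2, 5.5]
width: 11.6
gripper_force: 30.0
```

Call:
servo_tool:
  targets: "0.001 -0.01 0 0.0018 0.0002 0 0;0 0 0 0 0 0 0"

```text
time_s: 8.77
tool_pos: [544.6, -12.6, 105.9]
ee_rot: [0.667, 0.74, 0.054, -0.06]
wrist_force: [-1.1, 11.8, 6.6]
width: 12.0
gripper_force: 30.0
```

Call:
servo_tool:
  targets: "0.001 -0.01 0 0.0018 0.0002 0 0;0 0 0 0 0 0 0"

```text
time_s: 8.93
tool_pos: [544.6, -13.5, 105.9]
ee_rot: [0.667, 0.74, 0.058, -0.065]
wrist_force: [-1.3, 14.0, 7.3]
width: 11.9
gripper_force: 30.0
```

Call:
servo_tool:
  targets: "0.001 -0.01 0 0.0018 0.0002 0 0;0 0 0 0 0 0 0"

```text
time_s: 9.1
tool_pos: [544.7, -14.1, 105.9]
ee_rot: [0.667, 0.74, 0.062, -0.069]
wrist_force: [-0.2, 17.8, 6.7]
width: 11.9
gripper_force: 30.0
```

Call:
servo_tool:
  targets: "0.001 -0.01 0 0.0012 0.0001 0 0;0 0 0 0 0 0 0"

```text
time_s: 9.27
tool_pos: [544.6, -14.6, 105.8]
ee_rot: [0.666, 0.739, 0.065, -0.072]
wrist_force: [0.1, 23.2, 5.4]
width: 12.1
gripper_force: 30.0
```

Call:
servo_tool:
  targets: "0.001 -0.01 0 0 0 0 0;0 0 0 0 0 0 0"

```text
time_s: 9.43
tool_pos: [544.6, -15.0, 105.8]
ee_rot: [0.666, 0.739, 0.065, -0.073]
wrist_force: [1.5, 27.7, 4.3]
width: 11.8
gripper_force: 30.0
```

Call:
servo_tool:
  targets: "0.001 -0.01 0 0 0 0 0;0 0 0 0 0 0 0"

```text
time_s: 9.6
tool_pos: [544.6, -15.5, 105.7]
ee_rot: [0.666, 0.739, 0.065, -0.073]
wrist_force: [2.1, 33.9, 2.9]
width: 11.5
gripper_force: 30.0
```

That is a hard stop to −y as well. I'll return upright and check the residual.

Call:
servo_tool:
  targets: "-0.003 0.035 0 -0.0033 -0.0003 0 0;-0.003 0.03 0.001 -0.006 -0.0006 0 0;-0.003 0.03 0.001 -0.006 -0.0006 0 0;-0.003 0.03 0.001 -0.006 -0.0006 0 0"

```text
time_s: 9.93
tool_pos: [543.8, -5.8, 105.8]
ee_rot: [0.669, 0.743, 0.018, -0.02]
wrist_force: [-0.3, 0.0, -2.0]
width: 11.9
gripper_force: 30.0
```

Call:
servo_tool:
  targets: "-0.003 0.03 0.001 -0.006 -0.0006 0 0;-0.003 0.035 0 -0.003 -0.0003 0 0;0 0 0 0 0 0 0;0 0 0 0 0 0 0"

```text
time_s: 10.27
tool_pos: [543.2, 0.8, 105.8]
ee_rot: [0.669, 0.743, -0.0, -0.0]
wrist_force: [0.2, -0.2, -1.1]
width: 11.7
gripper_force: 30.0
```

Run:
```python
from h import *
o=ctrl.observe();print(o['tool_pos'],R.from_quat(o['ee_rot']).as_matrix().round(4).tolist(),o['wrist_force'],o['torque'])
```

```text
[543.16951929   0.76596957 105.8447892 ] [[-0.1051, 0.9945, -0.001], [0.9945, 0.1051, 0.0002], [0.0003, -0.0009, -1.0]] [ 0.19928993 -0.24563387 -1.08774075] [ 0.13361129 -0.06150263 -0.01557091]
```

Upright, with near-zero force. I lift straight up gently at first and watch the force.

Call:
servo_tool:
  targets: "0 -0.004 0.02 0 0 0 0;0 0 0.02 0 0 0 0;0 0 0.02 0 0 0 0;0 0 0 0 0 0 0"

```text
time_s: 10.6
tool_pos: [543.6, -0.5, 112.4]
ee_rot: [0.67, 0.743, 0.0, -0.0]
wrist_force: [0.7, 0.3, -3.0]
width: 11.4
gripper_force: 30.0
```

Call:
servo_tool:
  targets: "0 0 0.03 0 0 0 0;0 0 0.03 0 0 0 0;0 0 0.03 0 0 0 0;0 0 0 0 0 0 0"

```text
time_s: 10.93
tool_pos: [543.7, -0.2, 121.7]
ee_rot: [0.669, 0.743, 0.0, 0.0]
wrist_force: [-0.3, 0.1, -2.1]
width: 11.5
gripper_force: 30.0
```

Past the jaws, carrying only the block's weight (about 2–3 N). I continue up.

Call:
servo_tool:
  targets: "0 0 0.05 0 0 0 0;0 0 0.05 0 0 0 0;0 0 0.05 0 0 0 0;0 0 0.05 0 0 0 0;0 0 0.05 0 0 0 0"

```text
time_s: 11.35
tool_pos: [543.4, -0.1, 146.6]
ee_rot: [0.669, 0.743, -0.0, -0.0]
wrist_force: [0.3, -0.1, -2.7]
width: 11.7
gripper_force: 30.0
```

Call:
servo_tool:
  targets: "0 0 0.05 0 0 0 0;0 0 0.05 0 0 0 0;0 0 0.05 0 0 0 0;0 0 0.05 0 0 0 0;0 0 0.05 0 0 0 0"

```text
time_s: 11.77
tool_pos: [543.3, -0.2, 171.4]
ee_rot: [0.669, 0.743, -0.0, -0.0]
wrist_force: [0.7, -0.6, -2.6]
width: 11.9
gripper_force: 30.0
```

Call:
servo_tool:
  targets: "0 0 0.05 0 0 0 0;0 0 0.05 0 0 0 0;0 0 0.02 0 0 0 0;0 0 0 0 0 0 0;0 0 0 0 0 0 0"

```text
time_s: 12.18
tool_pos: [543.3, -0.1, 182.9]
ee_rot: [0.669, 0.743, -0.0, -0.0]
wrist_force: [0.0, -1.5, -3.1]
width: 11.5
gripper_force: 30.0
```

Call:
servo_tool:
  targets: "0 0 0 0 0 0 0;0 0 0 0 0 0 0;0 0 0 0 0 0 0"

```text
time_s: 12.43
tool_pos: [543.2, -0.1, 182.7]
ee_rot: [0.669, 0.743, -0.0, -0.0]
wrist_force: [-0.7, -0.1, -2.1]
width: 12.3
gripper_force: 30.0
```

Run:
```python
from h import *
a=snap('scene','s9.png')[150:270,200:350];b=snap('wrist','w9.png')
o=ctrl.observe();print(o['tool_pos'],o['wrist_force'],o['width'])
a=cv2.resize(a,(480,384),interpolation=cv2.INTER_CUBIC)
cv2.imwrite('pics/fin.png',cv2.resize(np.hstack([a,b]),(800,310))[:,:,::-1])
```

```text
[ 5.43269269e+02 -1.70652865e-01  1.82772604e+02] [-6.21538094e-02  1.09824686e-03 -2.16582963e+00] 11.7540767848519
```

View pics/fin.png

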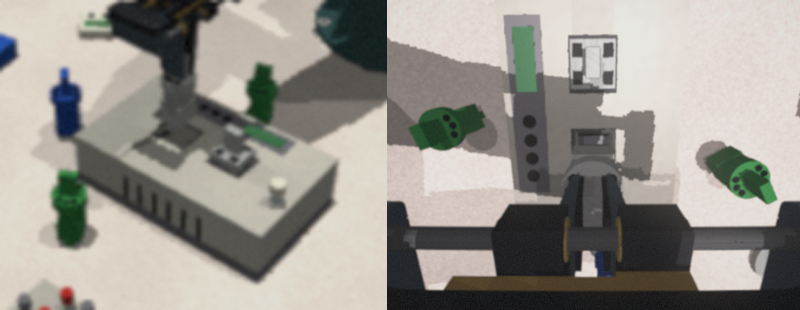

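The block hangs upright in the gripper with its underside about 15 mm over the deck. The square block and vial are where they were. Handing in.

```bash
python3 -c "
from station import ctrl
print(ctrl.close_job())"
```

```text
the job is handed in; nothing more can be done
None
```

I rocked the round-headed block to hard stops toward +y and then −y, lifted it straight out, and handed in the job with it held upright about 15 mm above its well; no verdict was returned.

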